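# Seat a round mirror cell in a three-ball kinematic nest

## Task

Pick up the blue round mirror cell and set it down flat in the open lane of the metal nest, clear of the spring plunger. Then slide it along the lane, past the plunger, until it rests against both stop balls; bed it there with a steady push of about 10 N along the lane for half a second or more (neither stop ball may ever feel more than 20 N), and leave it touching both stop balls and the plunger. Do not disturb the other things on the desk.

Things in the scene. Friction and masses are not known exactly. Their poses are not given: they have to be found in the camera images.
- mirror_center (a point): Centre of the round mirror cell: an upright blue metal cylinder 50 mm in diameter and 24 mm high, silver mirror face on top, loose, 0.1 to 0.2 kg. The point lies on its axis, 12 mm above its underside; z is up.
- nest_home (a point): Nominal seat: point on the nest's floor, 10 mm above the desk, under the axis of the seated cell. x points along the lane in the pushing direction (away from the robot), y left, z up. The stop block carrying both stop balls was adjusted by hand: stop balls and true seat lie up to 5 mm nearer or farther along x than this point, so find them by feel.
- mirror_cell: The mirror cell itself; origin at the centre of its underside. Seated, it touches two fixed steel stop balls on the stop block (10 mm in diameter, centres 12 mm over the floor): the front one at +30 degrees, the side one at -75 degrees from nest x towards y, seen from the cell's axis; and the plunger. A push of 10 N along nest x loads the front ball with about 10 N, the side ball with 1 to 5 N.
- nest: The fixed nest: aluminium plate 178 x 130 x 10 mm, x = -122 to 56, y = -55 to 75 mm, with all it carries. Origin under nest_home at desk height, axes as nest_home. Dark L-shaped stop block, 20 mm high over the floor: front arm x = 38 to 50, y = -47 to 27 mm; side arm x = 2 to 50, y = -47 to -35 mm. Black plunger housing: x = -32 to -6, y = 35 to 71 mm, 26 mm high over the floor.
- plunger: Sprung steel ball, 10 mm, left of the lane; origin at its centre, 12 mm over the floor, free at x = -19, y = 17 mm of nest_home. Slides only along nest y, pressed back with 1 to 2.5 N. Pushing the cell past it takes 1 to 4 N; resistance drops once the cell's axis passes x = -19 mm, then rises sharply at the stop balls. Touches the seated cell at 120 to 145 degrees from x towards y.
- ink_bottle_1: bystander: standing white bottle with magenta cap and band, 39 mm wide, 90 mm high
- red_tape: bystander: roll of red tape lying flat, 80 mm wide
- eyelet_tin: bystander: flat red tin, 62 x 95 x 22 mm
- rubber: bystander: blue and white rubber, 18 x 42 x 11 mm
- glue_stick: bystander: standing glue stick, 26 mm wide, 90 mm high
- nest_lane (a point): Point on the nest's floor where to set the cell down, 80 mm behind nest_home (x = -80, y = 3 mm there); axes as nest_home. The free lane runs from x = -120 to -45 mm of nest_home. On its right a dark fence, 16 mm high over the floor, inner face at y = -27 mm, x = -118 to -22 mm; the cell may rub along it.
Not all that is in view belongs to the job. Leave any brown or yellow look-alike of the mirror_cell alone.

How it is judged:
By the outcome, as a careful person would: the job done as asked, in the order asked, and still so for the second after the job is handed in, with the robot touching nothing.
It also fails if it takes over 64 s, if anything falls off the work surface, if the arm or the gripper's body presses on something with over 40 N, if the wrist force passes 120 N, or if a joint passes its speed limit or range.

## Robot

A 7-joint arm with a two-finger parallel gripper is mounted at the origin on a cart in front of the work surface, level with it; the furniture and walls round the work are solid. World frame = base frame: x ahead of the robot, y to its left, z up, the work surface at z = 0. Lengths are in m, angles in rad, forces in N, time in s.
With the tool pointing down it reaches from about 0.4 to 0.875 m from the base axis. Payload 19.3 kg.
Tool frame: the origin (TCP) lies at the very end of the fingers, on their centre line; the grasp point (between the pads) lies 19 mm behind it; z points along the fingers, y is the direction in which the jaws open and shut (so a half turn about z gives the same grasp; the last joint's range is limited). The gripper opens to 85 mm and grips with 20 to 120 N. Pads are 22 mm wide; open, the fingers measure 114 mm over their backs; the gripper's body (76 mm by 85 mm) begins 54 mm behind the grasp point. The pads swing forward as they close: fully open they stand 13 mm farther back than shut.
Start: joints at [1.176, 0.521, -0.036, 1.599, 0.021, 1.021, -0.113], TCP at [0.199, -0.592, 0.231] pointing down, gripper open.
Joint ranges: [-2.91, 2.91], [-0.3, 2.13], [-1.5, 1.42], [0.17, 2.43], [-1.26, 4.41], [0.16, 1.93], [-2.52, 2.52]. Speed limits (rad/s): [1.89, 1.89, 2.39, 2.39, 3.01, 3.01, 3.01].

## Interface

Orientations are given as [roll, pitch, yaw] about the fixed x, y, z axes, in that order (R = Rz(yaw) Ry(pitch) Rx(roll)).
In Python, from workcell import bot gives the robot as it stands. The module is installed in compiled form; this text tells all that it offers.
- The arm moves only by the shell command python3 -m inch 'ROWS' [FORCE]. ROWS is JSON, a list of rows, each an object of numbers: "dx", "dy", "dz": the shift along the tool's x, y, z in mm; "rx", "ry", "rz": the turn, a rotation vector about the tool's x, y, z in rad; "hand": the closure, from -1 (fully open) to 1 (shut), so that 0 is half open. In form: [{"dx": .., "dy": .., "dz": .., "rx": .., "ry": .., "rz": .., "hand": ..}, ...]. A call has 1 to 10 rows; each row shifts and turns the commanded pose from where the row before left it, along the tool's axes as they then stand; what a row does not reach is not made up. A row lasts 1/10 s, in which the tool goes at most 50 mm and 8.59 degrees, less where a joint would pass 70% of its speed; a pose out of reach is approached as far as the arm can. A call with a gripper value outside its range is refused whole. The fingers move at their own pace and stop on an object; FORCE is the grip in N (left out, the last holds). Time passes only in rows, so rows that do not move let the fingers close. It gives the time, the measured TCP pose, the force and the opening at its end, in the units of the state.
- bot.observe(): the state, without advancing time (a new reading comes with each control period).
- bot.grab_frame(name): name is "side" or "top"; returns (picture, depth): 480x640x3 uint8, red, green, blue; 480x640 float32, m along the optical axis (not along the pixel's ray), 0 where there is no reading.
- bot.get_calibration(name): a dict with "vertical_fov" (degrees; the focal length in pixels is half the picture's height over the tangent of half this angle, whatever the lens; pixels are square), "cx", "cy" (the principal point, pixels), "origin" and "orientation" of the camera in the world. Camera axes: x right, y down, z forward; pixel columns grow to the right and rows downward; lengths in m; the calibration is good to about 2 mm. A picture is of the moment at which its call begins. get_calibration takes no time and is no camera call.
- bot.job_done(): hands the job in, once; it reports no verdict.
Trained networks look in the newest picture that a camera, given by its name, has taken for a name from the list of things; names that differ only in an ending like _2 or _b are one class to them, and where a whole thing is asked for, a point or a joint stands for the part that bears it (a point fixed in the world has none). Each returns a list of dicts, best first, with "score" (0 to 1); they miss things now and then, are a little off and sometimes report something else, mostly with a low value. They report only what shows in the picture. A call takes as long as a camera call. They do not tell look-alikes from the thing itself.
- bot.trace(camera, target): "region" (480x640 bool, what is visible of it) and "box" ([left, top, right, bottom] in pixels, round what is visible of it).
- bot.tip_of(camera, target): "centre" ([row, column] in pixels: a listed point, or the origin of a listed thing).
The state is a dict: "clock": time; "qpos": joint angles; "qd": joint speeds; "joint_efforts": joint torques, N m; "position": TCP position; "tool_rot": TCP orientation; "force": force on the tool from outside, world axes, zero at the start; "moment": the same for the moment, N m; "grip_width": finger opening in m.
Only numpy, scipy, OpenCV 4.12 (cv2) and the standard library are available. Lean on these libraries where they do the work, as an engineer would, in place of code of your own. Each camera call takes 0.05 s, during which the arm holds its last target.

## Working session

There is one attempt and no reset: what is moved stays moved. The work goes in short steps, Python scripts to look and compute and a shell command to move; the robot and the scene stay as the last step left them, time stands still between calls to the robot, and variables do not carry over. Pictures are saved under pics/ and viewed, and the job is handed in when it is done.

```bash
mkdir -p pics
cat > h.py <<'E'
import numpy as np, cv2
from workcell import bot
from scipy.spatial.transform import Rotation as R
def cal(n):
    c=bot.get_calibration(n); f=240/np.tan(np.radians(c['vertical_fov'])/2); return c,f
def rot(c):
    o=np.array(c['orientation'],float)
    return R.from_euler('xyz',o).as_matrix() if o.shape==(3,) else (o if o.shape==(3,3) else R.from_quat(o).as_matrix())
def px2w(n,u,v,d):
    c,f=cal(n); p=np.array([(u-c['cx'])/f*d,(v-c['cy'])/f*d,d]); return rot(c)@p+np.array(c['origin'])
def px2plane(n,u,v,z):
    c,f=cal(n); r=rot(c)@np.array([(u-c['cx'])/f,(v-c['cy'])/f,1]); o=np.array(c['origin']); return o+r*(z-o[2])/r[2]
def w2px(n,p):
    c,f=cal(n); q=rot(c).T@(np.array(p)-np.array(c['origin'])); return np.array([c['cx']+f*q[0]/q[2],c['cy']+f*q[1]/q[2]])
E
python3 - <<'E'
from h import *
print(bot.observe())
for n in ('side','top'):
    print(bot.get_calibration(n))
    p,d=bot.grab_frame(n); cv2.imwrite(f'pics/{n}0.png',p[:,:,::-1]); np.save(f'pics/{n}0d.npy',d)
    for t in ('mirror_center','nest_home','nest_lane','plunger','mirror_cell','nest'):
        print(n,t,[(np.round(r['centre'],1).tolist(),round(r['score'],2)) for r in bot.tip_of(n,t)])
E
```

```text
{'clock': 0.0, 'qpos': array([ 1.17577867,  0.52203594, -0.03631862,  1.59998406,  0.02117588,
        1.02111424, -0.11280527]), 'qd': array([ 0.0008618 ,  0.00221302, -0.00087237, -0.00032628,  0.00175356,
       -0.0004008 ,  0.00084135]), 'joint_efforts': array([ 4.52768991e-04, -9.27114701e+01,  1.98021054e+00, -3.69945753e+01,
        1.78482989e-02,  7.92047853e-03,  1.27997529e-05]), 'position': array([ 0.19931968, -0.59201198,  0.23072074]), 'tool_rot': array([-3.14043703e+00,  6.66674918e-05,  3.24781798e-01]), 'force': array([ 0.18757566, -0.13185688,  0.17444578]), 'moment': array([-0.00387109,  0.02811811,  0.01062552]), 'grip_width': 0.085774499720256}
{'vertical_fov': 51.665480568464716, 'cx': 319.20063175163693, 'cy': 242.52442595907658, 'origin': array([ 0.57499301, -0.85548252,  0.58859943]), 'orientation': array([-2.15445561,  0.00452505,  0.02064546])}
side mirror_center [([202.7, 315.2], 0.73), ([185.6, 281.3], 0.69), ([204.2, 277.5], 0.52)]
side nest_home [([271.2, 314.3], 0.94)]
side nest_lane [([273.9, 275.5], 0.79)]
side plunger [([260.0, 308.7], 0.52), ([274.0, 320.1], 0.32)]
side mirror_cell [([193.6, 284.4], 0.84), ([202.7, 317.0], 0.67)]
side nest [([274.4, 322.3], 0.79), ([354.6, 344.7], 0.5)]
{'vertical_fov': 46.65351542646788, 'cx': 316.216257013024, 'cy': 244.9866538982006, 'origin': array([ 0.36938619, -0.02666587,  1.47312098]), 'orientation': array([-3.01375148,  0.01390544, -1.58365121])}
top mirror_center [([283.6, 212.0], 0.81), ([248.8, 235.2], 0.79), ([287.8, 249.2], 0.76)]
top nest_home [([246.2, 341.9], 0.95)]
top nest_lane [([277.0, 345.6], 0.71)]
top plunger [([251.1, 333.7], 0.53), ([210.4, 200.2], 0.41)]
top mirror_cell [([287.5, 216.4], 0.59), ([289.2, 246.3], 0.56), ([250.3, 235.1], 0.52)]
top nest []
```

Run:
```python
import cv2
p=cv2.imread('pics/top0.png'); cv2.imwrite('pics/top0c.png',cv2.resize(p[150:350,160:420],None,fx=3,fy=3,interpolation=cv2.INTER_CUBIC))
p=cv2.imread('pics/side0.png'); cv2.imwrite('pics/side0c.png',cv2.resize(p[150:350,200:460],None,fx=3,fy=3,interpolation=cv2.INTER_CUBIC))
```

```text
(no output)
```

View pics/top0.png

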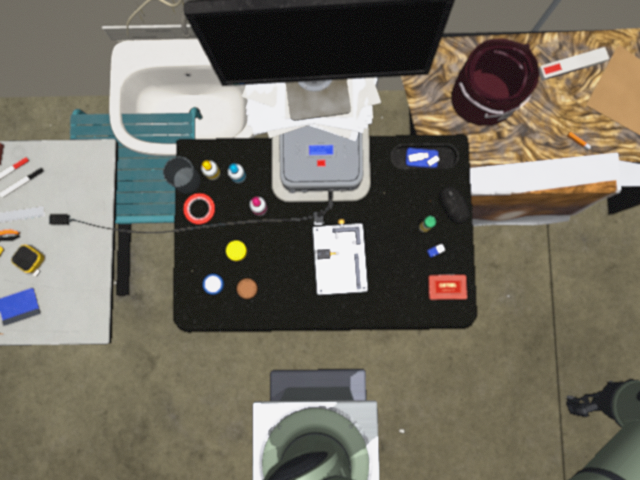

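View pics/side0.png

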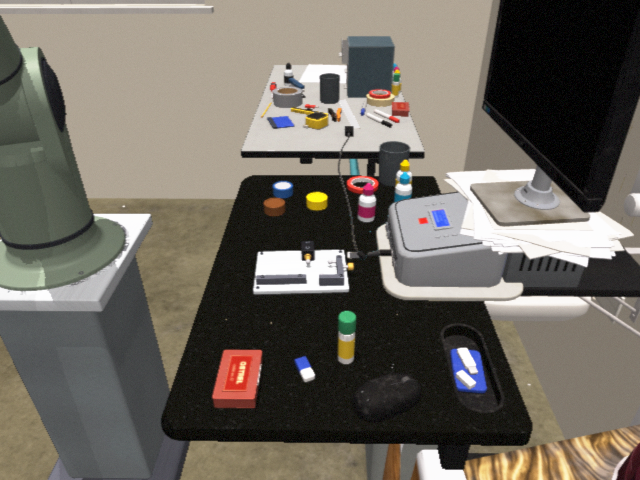

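```bash
echo
```

```text
(no output)
```

View pics/top0c.png

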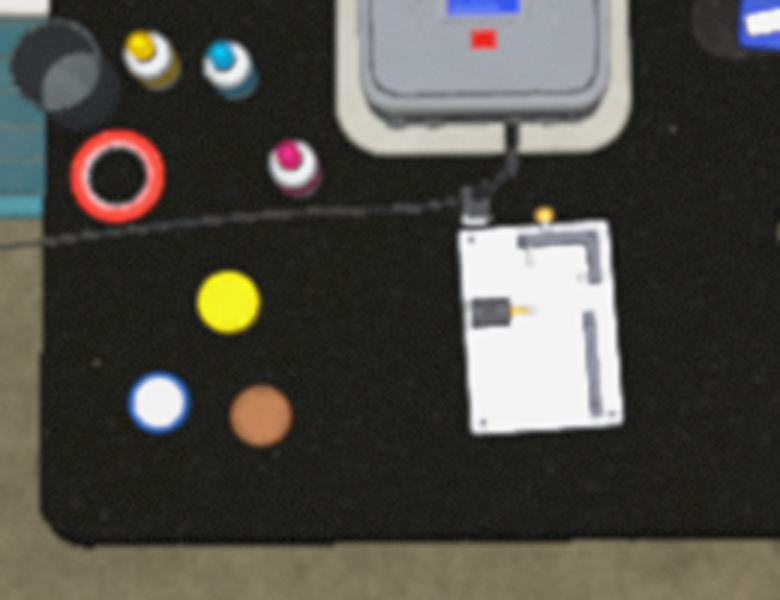

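View pics/side0c.png

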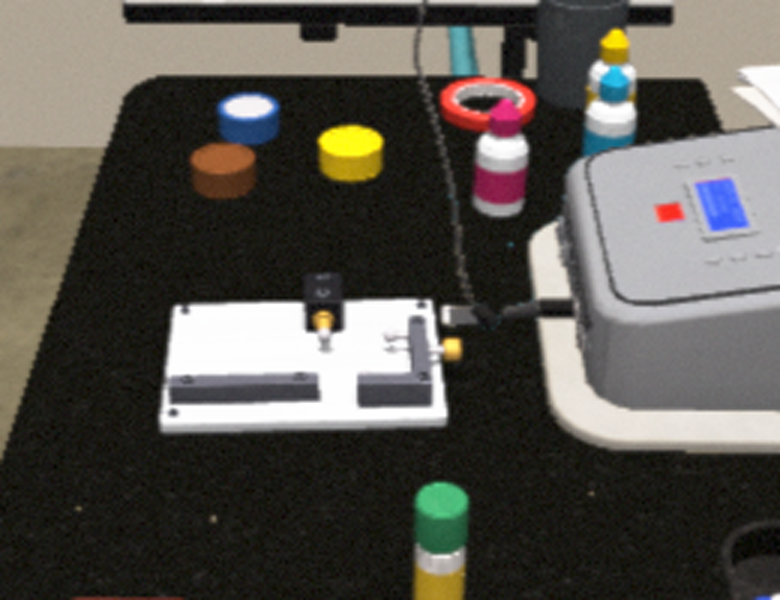

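The top view has three look-alikes: a blue-sided disc with a silver top at (213,284), a yellow one at (236,251) and a brown one at (247,288). In the side view they are at (283,189), (317,201) and (274,207). The blue one is the target, and both crops confirm it. Next I measure its pose and the nest's pose.

```bash
cat > meas.py <<'E'
from h import *
from scipy.optimize import least_squares
def cellpos(n,img,box,z=0.024):
    # silver top face: bright low-sat within box
    x0,y0,x1,y1=box
    s=img[y0:y1,x0:x1].astype(int)
    m=((s.min(2)>150)&(s.max(2)-s.min(2)<60)).astype(np.uint8)
    mom=cv2.moments(m,True); u=mom['m10']/mom['m00']+x0; v=mom['m01']/mom['m00']+y0
    return px2plane(n,u,v,z),(u,v),mom['m00']
def quad(img,box,thr=170):
    x0,y0,x1,y1=box
    s=img[y0:y1,x0:x1].astype(int); m=(s.min(2)>thr).astype(np.uint8)
    nl,l,st,_=cv2.connectedComponentsWithStats(m); k=1+np.argmax(st[1:,4]); m=(l==k).astype(np.uint8)
    cs,_=cv2.findContours(m,cv2.RETR_EXTERNAL,cv2.CHAIN_APPROX_NONE)
    h=cv2.convexHull(max(cs,key=len)); return h[:,0]+[x0,y0],m
E
python3 - <<'E'
from meas import *
t=cv2.imread('pics/top0.png')[:,:,::-1]; s=cv2.imread('pics/side0.png')[:,:,::-1]
print(cellpos('top',t,(198,268,228,300)),cellpos('side',s,(268,178,298,200)))
C=np.array([(56,75),(56,-55),(-122,-55),(-122,75)])/1000
def dist_fit(n,hull,par):
    th=par[2];Rm=np.array([[np.cos(th),-np.sin(th)],[np.sin(th),np.cos(th)]])
    return np.array([w2px(n,[*(Rm@c+par[:2]),0.010]) for c in C])
hulls={'top':quad(t,(300,210,380,310)),'side':quad(s,(245,235,360,300))}
for n in hulls:
    h,m=hulls[n]; pts=np.array([px2plane(n,*p,0.010)[:2] for p in h])
    print(n,len(h),m.sum(), cv2.minAreaRect(pts.astype(np.float32)*1000))
def tp(n,r,c,z): return np.round(px2plane(n,c,r,z)*1000,1)
print('home',tp('top',246.2,341.9,.01),tp('side',271.2,314.3,.01)); print('lane',tp('top',277,345.6,.01),tp('side',273.9,275.5,.01))
d=np.load('pics/top0d.npy'); 
print(px2w('top',213,284,d[284,213]),px2w('top',335,275,d[275,335]),px2w('top',280,240,d[240,280]))
d=np.load('pics/side0d.npy'); 
print(px2w('side',283,187,d[187,283]),px2w('side',300,264,d[264,300]))
E
```

```text
(array([0.45855337, 0.26308026, 0.024     ]), (212.46376811594203, 283.512077294686), 207.0) (array([0.45687864, 0.25941322, 0.024     ]), (282.3181818181818, 185.0681818181818), 88.0)
top 14 2930 ((522.084716796875, -69.80575561523438), (181.1468505859375, 130.9957275390625), 3.005943775177002)
side 16 2657 ((521.4906005859375, -75.98107147216797), (180.56480407714844, 133.23118591308594), 3.0728116035461426)
home [553.5 -76.7  10. ] [546.8 -81.   10. ]
lane [471.7 -84.9  10. ] [472.1 -90.8  10. ]
[0.45710678 0.26115483 0.02655807] [ 0.47747299 -0.05716538  0.0087793 ] [0.57342612 0.08781566 0.00322366]
[0.45864667 0.25657486 0.02005266] [ 0.51756676 -0.05549492  0.00848635]
```

```bash
python3 -m inch '[{"rz":-0.13,"hand":-1},{"rz":-0.13,"hand":-1},{"rz":-0.13,"hand":-1},{"rz":-0.13,"hand":-1},{"rz":-0.13,"hand":-1},{"rz":-0.13,"hand":-1},{"rz":-0.13,"hand":-1},{"rz":-0.13,"hand":-1},{"rz":-0.13,"hand":-1},{"rz":-0.13,"hand":-1}]' 40
python3 -m inch '[{"dy":40,"hand":-1},{"dy":40,"hand":-1},{"dy":40,"hand":-1},{"dy":40,"hand":-1},{"dy":40,"hand":-1},{"dy":40,"hand":-1},{"dy":40,"hand":-1},{"dy":20,"hand":-1}]'
```

```text
schema error: expected keys dx, dy, dz, rx, ry, rz, hand
schema error: expected keys dx, dy, dz, rx, ry, rz, hand
```

```bash
python3 -m inch '[{"dx":0,"dy":0,"dz":0,"rx":0,"ry":0,"rz":-0.13,"hand":-1},{"dx":0,"dy":0,"dz":0,"rx":0,"ry":0,"rz":-0.13,"hand":-1},{"dx":0,"dy":0,"dz":0,"rx":0,"ry":0,"rz":-0.13,"hand":-1},{"dx":0,"dy":0,"dz":0,"rx":0,"ry":0,"rz":-0.13,"hand":-1},{"dx":0,"dy":0,"dz":0,"rx":0,"ry":0,"rz":-0.13,"hand":-1},{"dx":0,"dy":0,"dz":0,"rx":0,"ry":0,"rz":-0.13,"hand":-1},{"dx":0,"dy":0,"dz":0,"rx":0,"ry":0,"rz":-0.13,"hand":-1},{"dx":0,"dy":0,"dz":0,"rx":0,"ry":0,"rz":-0.13,"hand":-1},{"dx":0,"dy":0,"dz":0,"rx":0,"ry":0,"rz":-0.13,"hand":-1},{"dx":0,"dy":0,"dz":0,"rx":0,"ry":0,"rz":-0.13,"hand":-1}]' 40
```

```text
clock: 1.7
position: [0.1994, -0.5923, 0.2313]
tool_rot: [-3.142, 0.0, 1.63]
force: [-0.5, -0.7, 0.2]
grip_width: 0.0853
```

```bash
python3 -m inch '[{"dx":0,"dy":40,"dz":0,"rx":0,"ry":0,"rz":0,"hand":-1},{"dx":0,"dy":40,"dz":0,"rx":0,"ry":0,"rz":0,"hand":-1},{"dx":0,"dy":40,"dz":0,"rx":0,"ry":0,"rz":0,"hand":-1},{"dx":0,"dy":40,"dz":0,"rx":0,"ry":0,"rz":0,"hand":-1},{"dx":0,"dy":40,"dz":0,"rx":0,"ry":0,"rz":0,"hand":-1},{"dx":0,"dy":40,"dz":0,"rx":0,"ry":0,"rz":0,"hand":-1},{"dx":0,"dy":30,"dz":0,"rx":0,"ry":0,"rz":0,"hand":-1},{"dx":0,"dy":30,"dz":0,"rx":0,"ry":0,"rz":0,"hand":-1}]'
```

```text
clock: 2.5
position: [0.5005, -0.5757, 0.2311]
tool_rot: [-3.141, -0.0, 1.625]
force: [-0.5, -0.4, 0.7]
grip_width: 0.0855
```

```bash
python3 -m inch '[{"dx":45,"dy":0,"dz":0,"rx":0,"ry":0,"rz":0,"hand":-1},{"dx":45,"dy":0,"dz":0,"rx":0,"ry":0,"rz":0,"hand":-1},{"dx":45,"dy":0,"dz":0,"rx":0,"ry":0,"rz":0,"hand":-1},{"dx":45,"dy":0,"dz":0,"rx":0,"ry":0,"rz":0,"hand":-1},{"dx":45,"dy":0,"dz":0,"rx":0,"ry":0,"rz":0,"hand":-1},{"dx":45,"dy":0,"dz":0,"rx":0,"ry":0,"rz":0,"hand":-1},{"dx":45,"dy":0,"dz":0,"rx":0,"ry":0,"rz":0,"hand":-1},{"dx":45,"dy":0,"dz":0,"rx":0,"ry":0,"rz":0,"hand":-1},{"dx":45,"dy":0,"dz":0,"rx":0,"ry":0,"rz":0,"hand":-1}]'
```

```text
clock: 3.4
position: [0.4767, -0.1701, 0.2315]
tool_rot: [3.141, 0.0, 1.625]
force: [0.5, 0.3, -0.3]
grip_width: 0.0855
```

```bash
python3 -m inch '[{"dx":45,"dy":0,"dz":0,"rx":0,"ry":0,"rz":0,"hand":-1},{"dx":45,"dy":0,"dz":0,"rx":0,"ry":0,"rz":0,"hand":-1},{"dx":45,"dy":0,"dz":0,"rx":0,"ry":0,"rz":0,"hand":-1},{"dx":45,"dy":0,"dz":0,"rx":0,"ry":0,"rz":0,"hand":-1},{"dx":45,"dy":0,"dz":0,"rx":0,"ry":0,"rz":0,"hand":-1},{"dx":45,"dy":0,"dz":0,"rx":0,"ry":0,"rz":0,"hand":-1},{"dx":45,"dy":0,"dz":0,"rx":0,"ry":0,"rz":0,"hand":-1},{"dx":45,"dy":0,"dz":0,"rx":0,"ry":0,"rz":0,"hand":-1},{"dx":45,"dy":0,"dz":0,"rx":0,"ry":0,"rz":0,"hand":-1}]'; python3 -c "
from workcell import bot;print(bot.observe()['qpos'])"
```

```text
clock: 4.3
position: [0.455, 0.2344, 0.2315]
tool_rot: [3.141, 0.0, 1.624]
force: [1.2, -1.1, -0.2]
grip_width: 0.0855
[-0.12681563  0.39302201 -0.60185847  1.87198428  0.26886433  0.95722136
 -0.79585239]
```

```bash
python3 -m inch '[{"dx":27,"dy":4,"dz":0,"rx":0,"ry":0,"rz":0,"hand":-1},{"dx":0,"dy":0,"dz":45,"rx":0,"ry":0,"rz":0,"hand":-1},{"dx":0,"dy":0,"dz":45,"rx":0,"ry":0,"rz":0,"hand":-1},{"dx":0,"dy":0,"dz":45,"rx":0,"ry":0,"rz":0,"hand":-1},{"dx":0,"dy":0,"dz":35,"rx":0,"ry":0,"rz":0,"hand":-1},{"dx":0,"dy":0,"dz":0,"rx":0,"ry":0,"rz":0,"hand":-1}]'
python3 - <<'E'
from h import *
for n,b in (('side',(150,240,220,350)),('top',(230,330,150,280))):
    p,d=bot.grab_frame(n); cv2.imwrite(f'pics/{n}1.png',cv2.resize(p[b[0]:b[1],b[2]:b[3]],None,fx=5,fy=5,interpolation=cv2.INTER_CUBIC)[:,:,::-1])
E
```

```text
clock: 4.9
position: [0.4558, 0.2588, 0.0579]
tool_rot: [-3.136, 0.003, 1.625]
force: [0.2, -0.7, 0.1]
grip_width: 0.0855
```

View pics/side1.png

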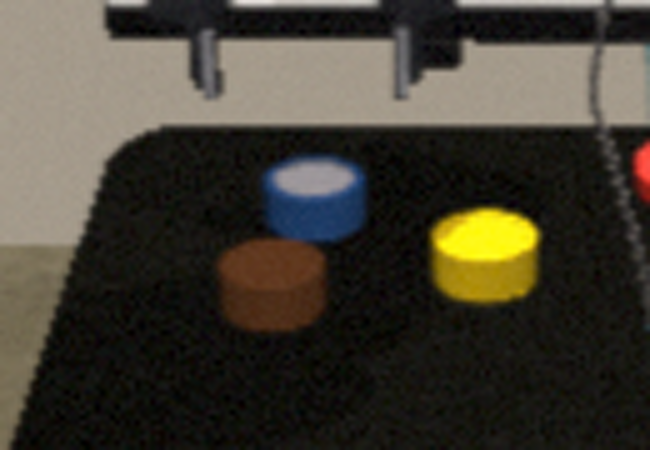

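View pics/top1.png

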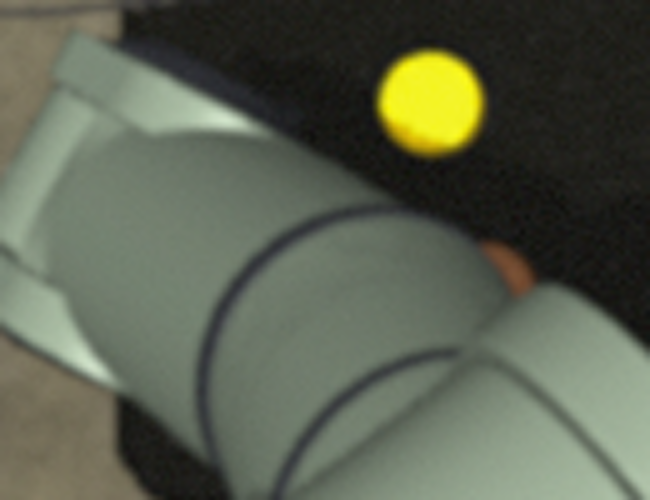

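Run:
```python
from h import *
for z in (.05,.058,.071,.08): print(z,w2px('side',[.4558,.2588,z]),w2px('side',[.4558+.0427,.2588-.01,z]),w2px('side',[.4558-.0427,.2588-.01,z]))
print(w2px('side',[.4577,.2612,.024]), bot.observe()['position'])
```

```text
0.05 [281.38571524 175.75498277] [298.37068695 177.62407115] [263.73993088 177.45004895]
0.058 [281.23488995 172.81152973] [298.28034493 174.66515194] [263.52424378 174.49459436]
0.071 [280.98746852 167.98294088] [298.1321327  169.81084403] [263.17039911 169.64603443]
0.08 [280.81446359 164.60663803] [298.02849016 166.41630099] [262.92296442 166.25555815]
[282.70352427 184.74666413] [0.45789789 0.2601934  0.06204493]
```

```bash
python3 -m inch '[{"dx":0,"dy":0,"dz":40,"rx":0,"ry":0,"rz":0,"hand":-1},{"dx":0,"dy":0,"dz":15,"rx":0,"ry":0,"rz":0,"hand":-1},{"dx":0,"dy":0,"dz":0,"rx":0,"ry":0,"rz":0,"hand":-1}]'; python3 -m inch '[{"dx":0,"dy":0,"dz":0,"rx":0,"ry":0,"rz":0,"hand":-1}]'
```

```text
clock: 5.3
position: [0.4576, 0.2597, 0.0063]
tool_rot: [-3.141, 0.001, 1.625]
force: [-0.6, 0.4, 0.6]
grip_width: 0.0855
clock: 5.4
position: [0.4584, 0.2603, 0.0078]
tool_rot: [3.14, -0.001, 1.625]
force: [0.2, 0.6, 0.4]
grip_width: 0.0856
```

```bash
python3 -m inch '[{"dx":0,"dy":0,"dz":0,"rx":0,"ry":0,"rz":0,"hand":0},{"dx":0,"dy":0,"dz":0,"rx":0,"ry":0,"rz":0,"hand":0.3},{"dx":0,"dy":0,"dz":0,"rx":0,"ry":0,"rz":0,"hand":0.6},{"dx":0,"dy":0,"dz":0,"rx":0,"ry":0,"rz":0,"hand":0.6},{"dx":0,"dy":0,"dz":0,"rx":0,"ry":0,"rz":0,"hand":0.6}]' 40
python3 -m inch '[{"dx":0,"dy":0,"dz":0,"rx":0,"ry":0,"rz":0,"hand":0.6},{"dx":0,"dy":0,"dz":0,"rx":0,"ry":0,"rz":0,"hand":0.6},{"dx":0,"dy":0,"dz":0,"rx":0,"ry":0,"rz":0,"hand":0.6}]'
python3 - <<'E'
from h import *
for n,b in (('side',(150,240,220,350)),):
    p,d=bot.grab_frame(n); cv2.imwrite(f'pics/{n}2.png',cv2.resize(p[b[0]:b[1],b[2]:b[3]],None,fx=5,fy=5,interpolation=cv2.INTER_CUBIC)[:,:,::-1])
E
```

```text
clock: 5.9
position: [0.4583, 0.26, 0.0072]
tool_rot: [3.14, -0.0, 1.625]
force: [-1.1, -1.4, 11.0]
grip_width: 0.0487
clock: 6.2
position: [0.4583, 0.26, 0.0072]
tool_rot: [3.14, -0.0, 1.625]
force: [-0.5, -1.8, 10.5]
grip_width: 0.0484
```

View pics/side2.png

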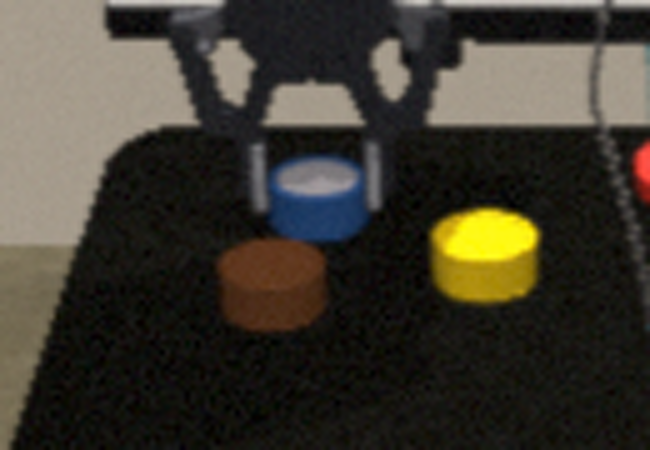

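```bash
python3 -m inch '[{"dx":0,"dy":0,"dz":-10,"rx":0,"ry":0,"rz":0,"hand":0.6},{"dx":0,"dy":0,"dz":-30,"rx":0,"ry":0,"rz":0,"hand":0.6},{"dx":0,"dy":0,"dz":-40,"rx":0,"ry":0,"rz":0,"hand":0.6},{"dx":0,"dy":0,"dz":-20,"rx":0,"ry":0,"rz":0,"hand":0.6},{"dx":-20,"dy":0,"dz":0,"rx":0,"ry":0,"rz":0,"hand":0.6},{"dx":-35,"dy":0,"dz":0,"rx":0,"ry":0,"rz":0,"hand":0.6},{"dx":-35,"dy":0,"dz":0,"rx":0,"ry":0,"rz":0,"hand":0.6},{"dx":-35,"dy":0,"dz":0,"rx":0,"ry":0,"rz":0,"hand":0.6}]'
python3 -m inch '[{"dx":-35,"dy":0,"dz":0,"rx":0,"ry":0,"rz":0,"hand":0.6},{"dx":-35,"dy":0,"dz":0,"rx":0,"ry":0,"rz":0,"hand":0.6},{"dx":-35,"dy":0,"dz":0,"rx":0,"ry":0,"rz":0,"hand":0.6},{"dx":-35,"dy":0,"dz":0,"rx":0,"ry":0,"rz":0,"hand":0.6},{"dx":-35,"dy":0,"dz":0,"rx":0,"ry":0,"rz":0,"hand":0.6},{"dx":-25,"dy":0,"dz":0,"rx":0,"ry":0,"rz":0,"hand":0.6},{"dx":-18,"dy":-1,"dz":0,"rx":0,"ry":0,"rz":0,"hand":0.6},{"dx":0,"dy":0,"dz":20,"rx":0,"ry":0,"rz":0,"hand":0.6},{"dx":0,"dy":0,"dz":0,"rx":0,"ry":0,"rz":0,"hand":0.6},{"dx":0,"dy":0,"dz":0,"rx":0,"ry":0,"rz":0,"hand":0.6}]'
python3 - <<'E'
from h import *
for n,b in (('side',(180,310,225,385)),('top',(200,320,270,420))):
    p,d=bot.grab_frame(n); cv2.imwrite(f'pics/{n}3.png',cv2.resize(p[b[0]:b[1],b[2]:b[3]],None,fx=4,fy=4,interpolation=cv2.INTER_CUBIC)[:,:,::-1])
print(bot.observe()['position'])
E
```

```text
clock: 7.05
position: [0.4645, 0.1337, 0.1071]
tool_rot: [3.141, 0.0, 1.625]
force: [1.5, -0.5, -1.7]
grip_width: 0.0482
clock: 8.05
position: [0.4752, -0.0822, 0.0869]
tool_rot: [-3.141, -0.0, 1.625]
force: [0.4, -1.0, -1.5]
grip_width: 0.0481
[ 0.4756551  -0.0821742   0.08714693]
```

View pics/side3.png

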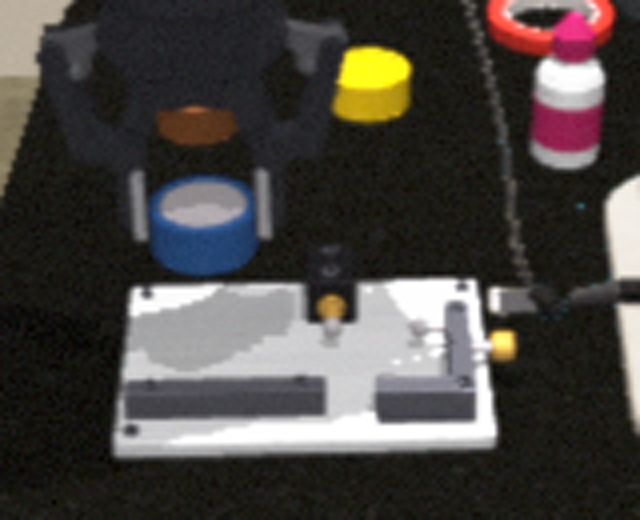

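View pics/top3.png

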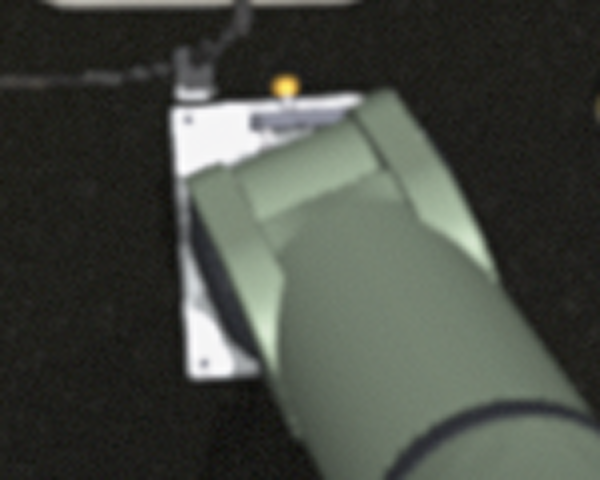

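```bash
cat > ov.py <<'E'
from h import *
def overlay(n,p,home,th,b,sc,fn,cell=None):
    im=cv2.resize(p[b[0]:b[1],b[2]:b[3]],None,fx=sc,fy=sc,interpolation=cv2.INTER_CUBIC)[:,:,::-1].copy()
    Rm=np.array([[np.cos(th),-np.sin(th)],[np.sin(th),np.cos(th)]])
    def P(x,y,z):
        u=w2px(n,[*(Rm@[x/1e3,y/1e3]+home),(z+10)/1e3]); return (u+.5-[b[2],b[0]])*sc
    def poly(x0,x1,y0,y1,z,col):
        cv2.polylines(im,[np.int32([P(x0,y0,z),P(x1,y0,z),P(x1,y1,z),P(x0,y1,z)])],True,col,1)
    poly(-122,56,-55,75,0,(0,0,255)); poly(-118,-22,-39,-27,16,(0,255,0)); poly(-32,-6,35,71,26,(255,0,255))
    poly(2,50,-47,-35,20,(0,255,0)); poly(38,50,-47,27,20,(0,255,0))
    if cell is not None:
        a=np.linspace(0,2*np.pi,40)
        cv2.polylines(im,[np.int32([(w2px(n,[cell[0]+.025*np.cos(t),cell[1]+.025*np.sin(t),cell[2]])+.5-[b[2],b[0]])*sc for t in a])],True,(255,255,0),1)
    cv2.imwrite(fn,im)
E
python3 - <<'E'
from ov import *
p,d=bot.grab_frame('side')
overlay('side',p,np.array([.5558,-.0813]),np.radians(3.05),(200,310,235,385),5,'pics/ovs.png',(.4755,-.0818,.104))
t=cv2.imread('pics/top0.png')[:,:,::-1]
overlay('top',t,np.array([.5558,-.0813]),np.radians(3.05),(210,310,300,400),6,'pics/ovt.png')
E
```

```text
(no output)
```

View pics/ovs.png

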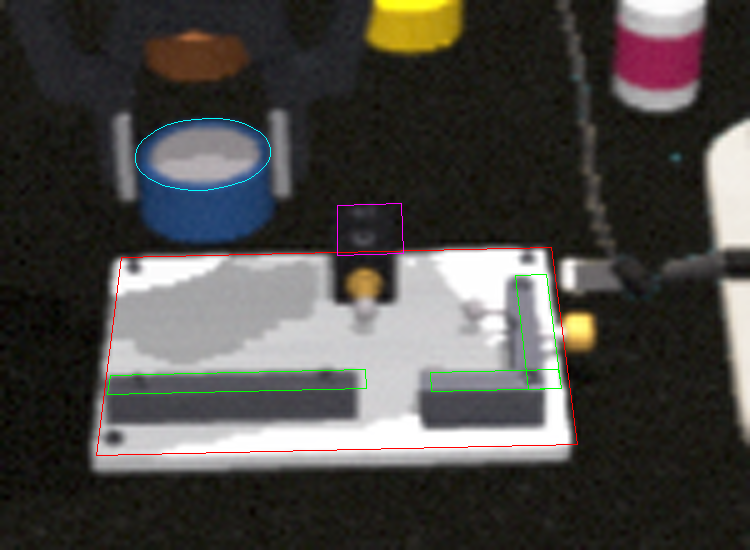

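View pics/ovt.png

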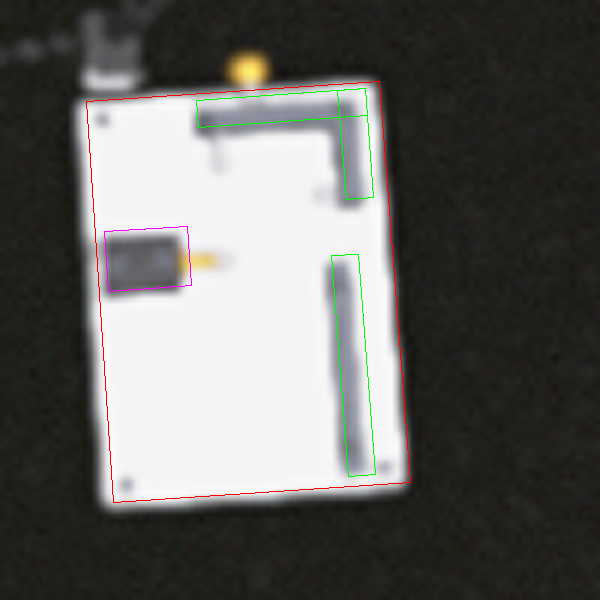

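```bash
python3 -m inch '[{"dx":0,"dy":0,"dz":20,"rx":0,"ry":0,"rz":0,"hand":0.6},{"dx":0,"dy":0,"dz":20,"rx":0,"ry":0,"rz":0,"hand":0.6},{"dx":0,"dy":0,"dz":15,"rx":0,"ry":0,"rz":0,"hand":0.6},{"dx":0,"dy":0,"dz":10,"rx":0,"ry":0,"rz":0,"hand":0.6},{"dx":0,"dy":0,"dz":2,"rx":0,"ry":0,"rz":0,"hand":0.6},{"dx":0,"dy":0,"dz":0,"rx":0,"ry":0,"rz":0,"hand":0.6}]'
python3 -m inch '[{"dx":0,"dy":0,"dz":1,"rx":0,"ry":0,"rz":0,"hand":0.6},{"dx":0,"dy":0,"dz":0,"rx":0,"ry":0,"rz":0,"hand":0.6}]'
python3 -m inch '[{"dx":0,"dy":0,"dz":1,"rx":0,"ry":0,"rz":0,"hand":0.6},{"dx":0,"dy":0,"dz":0,"rx":0,"ry":0,"rz":0,"hand":0.6}]'
```

```text
clock: 8.8
position: [0.4755, -0.0825, 0.0196]
tool_rot: [3.141, -0.0, 1.625]
force: [-0.5, -0.3, -0.4]
grip_width: 0.0482
clock: 9.0
position: [0.4757, -0.0828, 0.0188]
tool_rot: [3.141, 0.0, 1.625]
force: [-0.2, -0.6, -1.2]
grip_width: 0.0484
clock: 9.2
position: [0.4754, -0.0828, 0.0174]
tool_rot: [3.141, 0.0, 1.625]
force: [0.5, -0.1, -1.1]
grip_width: 0.0483
```

```bash
python3 -m inch '[{"dx":0,"dy":0,"dz":0.5,"rx":0,"ry":0,"rz":0,"hand":0.6},{"dx":0,"dy":0,"dz":0,"rx":0,"ry":0,"rz":0,"hand":0.6}]'
python3 -m inch '[{"dx":0,"dy":0,"dz":0.5,"rx":0,"ry":0,"rz":0,"hand":0.6},{"dx":0,"dy":0,"dz":0,"rx":0,"ry":0,"rz":0,"hand":0.6}]'
python3 - <<'E'
from h import *
for n,b in (('side',(200,310,235,385)),):
    p,d=bot.grab_frame(n); cv2.imwrite(f'pics/{n}4.png',cv2.resize(p[b[0]:b[1],b[2]:b[3]],None,fx=5,fy=5,interpolation=cv2.INTER_CUBIC)[:,:,::-1])
E
```

```text
clock: 9.4
position: [0.4755, -0.0827, 0.0172]
tool_rot: [3.141, 0.0, 1.625]
force: [-1.9, 0.0, 10.3]
grip_width: 0.0483
clock: 9.6
position: [0.4756, -0.0828, 0.0171]
tool_rot: [3.141, 0.001, 1.625]
force: [-6.0, 0.7, 23.0]
grip_width: 0.0485
```

View pics/side4.png

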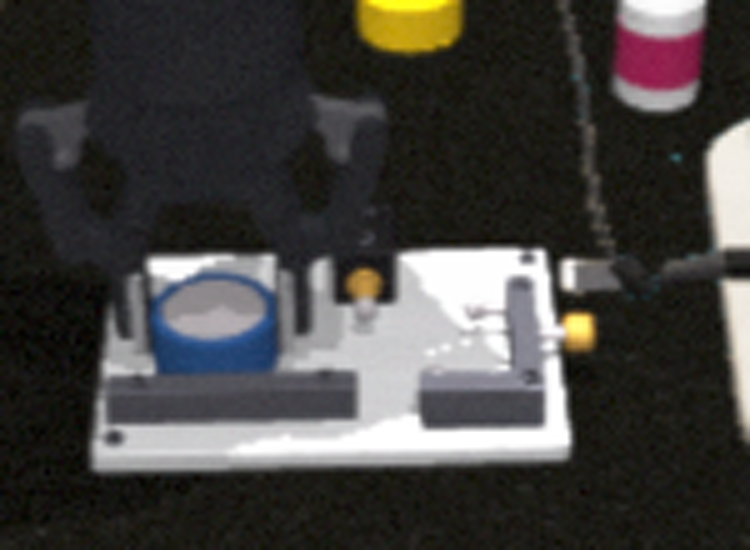

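```bash
python3 -m inch '[{"dx":0,"dy":0,"dz":-0.8,"rx":0,"ry":0,"rz":0,"hand":0.6},{"dx":0,"dy":0,"dz":0,"rx":0,"ry":0,"rz":0,"hand":-0.25},{"dx":0,"dy":0,"dz":0,"rx":0,"ry":0,"rz":0,"hand":-0.4},{"dx":0,"dy":0,"dz":0,"rx":0,"ry":0,"rz":0,"hand":-0.4},{"dx":0,"dy":0,"dz":0,"rx":0,"ry":0,"rz":0,"hand":-0.4}]'
```

```text
clock: 10.15
position: [0.4753, -0.0827, 0.017]
tool_rot: [-3.141, -0.0, 1.625]
force: [0.3, 0.2, 0.4]
grip_width: 0.0599
```

```bash
python3 -m inch '[{"dx":0,"dy":0,"dz":-20,"rx":0,"ry":0,"rz":0,"hand":-0.4},{"dx":0,"dy":0,"dz":-30,"rx":0,"ry":0,"rz":0,"hand":-0.4},{"dx":0,"dy":-25,"dz":0,"rx":0,"ry":0,"rz":0,"hand":1},{"dx":0,"dy":-27,"dz":0,"rx":0,"ry":0,"rz":0,"hand":1},{"dx":0,"dy":0,"dz":0,"rx":0,"ry":0,"rz":0,"hand":1},{"dx":0,"dy":0,"dz":0,"rx":0,"ry":0,"rz":0,"hand":1},{"dx":0,"dy":0,"dz":0,"rx":0,"ry":0,"rz":0,"hand":1}]'
python3 - <<'E'
from ov import *
for n,b in (('side',(180,290,205,355)),('top',(200,320,270,420))):
    p,d=bot.grab_frame(n); cv2.imwrite(f'pics/{n}5.png',cv2.resize(p[b[0]:b[1],b[2]:b[3]],None,fx=5,fy=5,interpolation=cv2.INTER_CUBIC)[:,:,::-1])
print(bot.observe()['position'],bot.observe()['grip_width'])
E
```

```text
clock: 10.85
position: [0.4242, -0.0854, 0.0671]
tool_rot: [3.141, -0.0, 1.625]
force: [0.8, -0.3, 0.2]
grip_width: 0.0002
[ 0.4240524  -0.08532458  0.06702769] -0.00012147358727634052
```

View pics/side5.png

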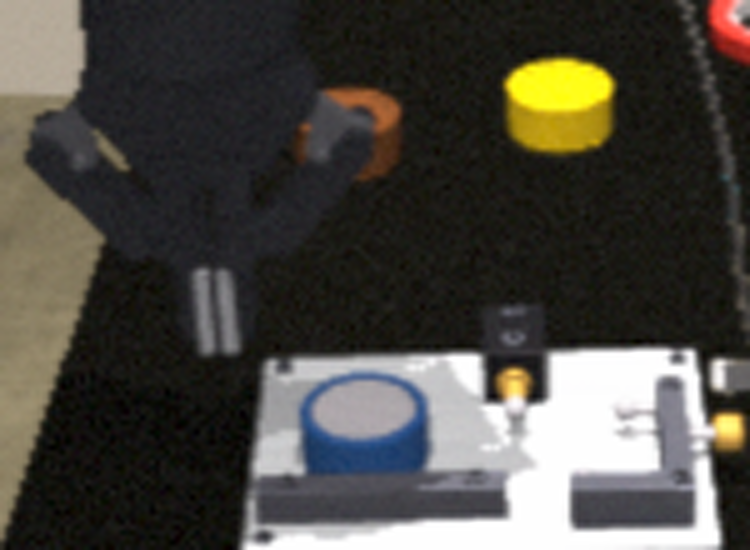

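View pics/top5.png

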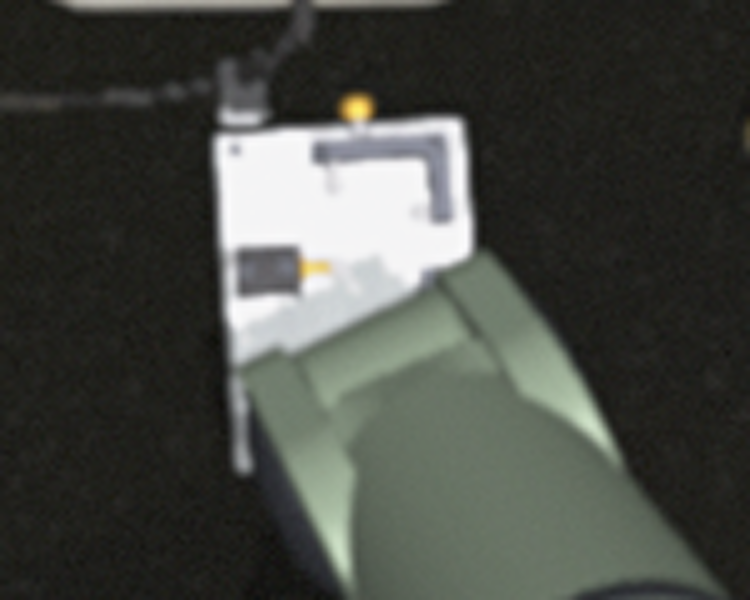

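```bash
python3 -m inch '[{"dx":-3,"dy":0,"dz":0,"rx":-0.14,"ry":0,"rz":0,"hand":1},{"dx":0,"dy":-3.3,"dz":23,"rx":0,"ry":0,"rz":0,"hand":1},{"dx":0,"dy":-3.3,"dz":23.5,"rx":0,"ry":0,"rz":0,"hand":1},{"dx":0,"dy":0,"dz":0,"rx":0,"ry":0,"rz":0,"hand":1},{"dx":0,"dy":0,"dz":0,"rx":0,"ry":0,"rz":0,"hand":1}]' 80
python3 - <<'E'
from ov import *
for n,b in (('side',(180,290,205,355)),):
    p,d=bot.grab_frame(n); cv2.imwrite(f'pics/{n}6.png',cv2.resize(p[b[0]:b[1],b[2]:b[3]],None,fx=5,fy=5,interpolation=cv2.INTER_CUBIC)[:,:,::-1])
o=bot.observe(); print(o['position'],o['tool_rot'],o['grip_width'],o['qpos'])
E
```

```text
clock: 11.45
position: [0.4238, -0.0885, 0.0212]
tool_rot: [3.012, 0.001, 1.625]
force: [0.3, 0.8, 0.3]
grip_width: 0.0
[ 0.42407781 -0.08869297  0.02160986] [3.01063696e+00 1.25345385e-03 1.62430067e+00] -0.0004853008835914916 [ 0.2861563   0.60195762 -0.25759011  2.3201879   0.89417298  0.16494159
 -0.74368517]
```

View pics/side6.png

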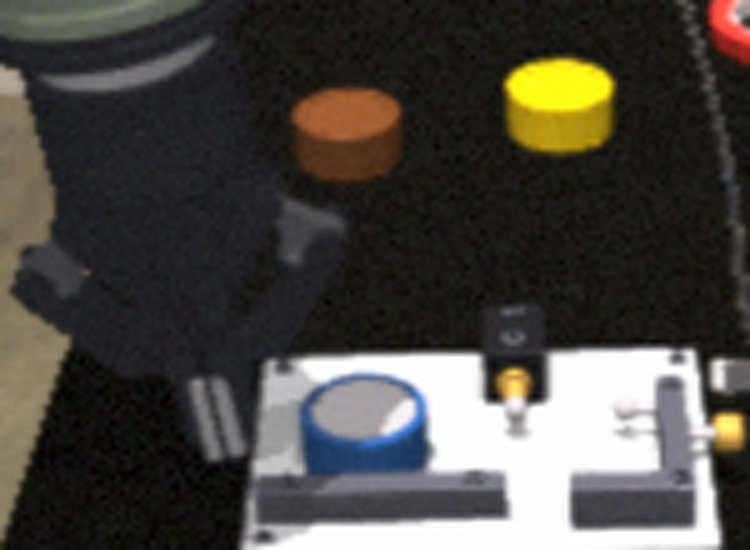

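```bash
python3 -m inch '[{"dx":0,"dy":4,"dz":0.5,"rx":0,"ry":0,"rz":0,"hand":1},{"dx":0,"dy":4,"dz":0.5,"rx":0,"ry":0,"rz":0,"hand":1},{"dx":0,"dy":2,"dz":0.3,"rx":0,"ry":0,"rz":0,"hand":1},{"dx":0,"dy":1,"dz":0.15,"rx":0,"ry":0,"rz":0,"hand":1},{"dx":0,"dy":1,"dz":0.15,"rx":0,"ry":0,"rz":0,"hand":1},{"dx":0,"dy":0,"dz":0,"rx":0,"ry":0,"rz":0,"hand":1}]'
python3 -m inch '[{"dx":0,"dy":1,"dz":0.15,"rx":0,"ry":0,"rz":0,"hand":1},{"dx":0,"dy":1,"dz":0.15,"rx":0,"ry":0,"rz":0,"hand":1},{"dx":0,"dy":1,"dz":0.15,"rx":0,"ry":0,"rz":0,"hand":1},{"dx":0,"dy":1,"dz":0.15,"rx":0,"ry":0,"rz":0,"hand":1}]'
python3 -c "
from workcell import bot;print(bot.observe()['qpos'])"
```

```text
clock: 12.1
position: [0.4356, -0.0885, 0.0211]
tool_rot: [3.011, 0.002, 1.624]
force: [0.2, 0.4, 0.6]
grip_width: -0.0001
clock: 12.5
position: [0.4396, -0.0883, 0.021]
tool_rot: [3.012, 0.002, 1.624]
force: [-0.6, -0.3, 0.5]
grip_width: -0.0002
[ 0.31542996  0.61680641 -0.30283838  2.28141853  0.8743516   0.20753117
 -0.72254773]
```

```bash
python3 -m inch '[{"dx":0,"dy":2,"dz":0.27,"rx":0,"ry":0,"rz":0,"hand":1},{"dx":0,"dy":2,"dz":0.27,"rx":0,"ry":0,"rz":0,"hand":1},{"dx":0,"dy":2,"dz":0.27,"rx":0,"ry":0,"rz":0,"hand":1},{"dx":0,"dy":2,"dz":0.27,"rx":0,"ry":0,"rz":0,"hand":1}]'
python3 -m inch '[{"dx":0,"dy":2,"dz":0.27,"rx":0,"ry":0,"rz":0,"hand":1},{"dx":0,"dy":2,"dz":0.27,"rx":0,"ry":0,"rz":0,"hand":1},{"dx":0,"dy":2,"dz":0.27,"rx":0,"ry":0,"rz":0,"hand":1},{"dx":0,"dy":2,"dz":0.27,"rx":0,"ry":0,"rz":0,"hand":1}]'
python3 - <<'E'
from ov import *
for n,b in (('side',(180,290,205,355)),):
    p,d=bot.grab_frame(n); cv2.imwrite(f'pics/{n}7.png',cv2.resize(p[b[0]:b[1],b[2]:b[3]],None,fx=5,fy=5,interpolation=cv2.INTER_CUBIC)[:,:,::-1])
E
```

```text
clock: 12.9
position: [0.4478, -0.0878, 0.0209]
tool_rot: [3.012, 0.002, 1.624]
force: [-1.2, 0.6, 0.2]
grip_width: 0.0003
clock: 13.3
position: [0.4558, -0.0874, 0.0209]
tool_rot: [3.012, 0.002, 1.624]
force: [-0.6, -0.3, 0.6]
grip_width: -0.0002
```

View pics/side7.png

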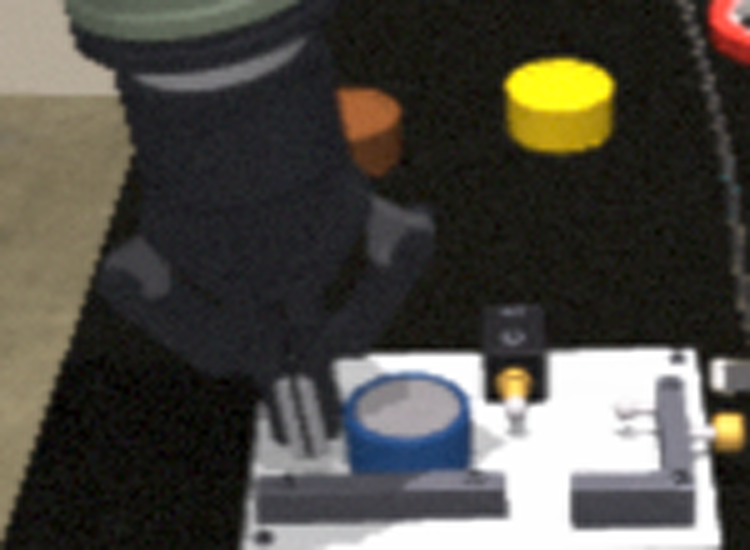

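```bash
python3 -m inch '[{"dx":0,"dy":2,"dz":0.27,"rx":0,"ry":0,"rz":0,"hand":1},{"dx":0,"dy":2,"dz":0.27,"rx":0,"ry":0,"rz":0,"hand":1},{"dx":0,"dy":2,"dz":0.27,"rx":0,"ry":0,"rz":0,"hand":1},{"dx":0,"dy":2,"dz":0.27,"rx":0,"ry":0,"rz":0,"hand":1},{"dx":0,"dy":2,"dz":0.27,"rx":0,"ry":0,"rz":0,"hand":1},{"dx":0,"dy":2,"dz":0.27,"rx":0,"ry":0,"rz":0,"hand":1},{"dx":0,"dy":1,"dz":0.13,"rx":0,"ry":0,"rz":0,"hand":1},{"dx":0,"dy":1,"dz":0.13,"rx":0,"ry":0,"rz":0,"hand":1}]'
for i in 1 2 3; do :; done
python3 -m inch '[{"dx":0,"dy":1,"dz":0.13,"rx":0,"ry":0,"rz":0,"hand":1},{"dx":0,"dy":1,"dz":0.13,"rx":0,"ry":0,"rz":0,"hand":1},{"dx":0,"dy":1,"dz":0.13,"rx":0,"ry":0,"rz":0,"hand":1},{"dx":0,"dy":1,"dz":0.13,"rx":0,"ry":0,"rz":0,"hand":1}]'
python3 -m inch '[{"dx":0,"dy":1,"dz":0.13,"rx":0,"ry":0,"rz":0,"hand":1},{"dx":0,"dy":1,"dz":0.13,"rx":0,"ry":0,"rz":0,"hand":1},{"dx":0,"dy":1,"dz":0.13,"rx":0,"ry":0,"rz":0,"hand":1},{"dx":0,"dy":1,"dz":0.13,"rx":0,"ry":0,"rz":0,"hand":1}]'
```

```text
clock: 14.15
position: [0.4698, -0.0867, 0.0208]
tool_rot: [3.012, 0.002, 1.624]
force: [-0.0, -0.4, 0.2]
grip_width: -0.0
clock: 14.55
position: [0.4731, -0.0868, 0.0206]
tool_rot: [3.013, 0.003, 1.624]
force: [-4.3, -1.4, 1.6]
grip_width: 0.0005
clock: 14.95
position: [0.478, -0.0863, 0.0209]
tool_rot: [3.012, 0.002, 1.624]
force: [-3.1, -1.2, 0.2]
grip_width: -0.0003
```

```bash
python3 -m inch '[{"dx":0,"dy":1,"dz":0.13,"rx":0,"ry":0,"rz":0,"hand":1},{"dx":0,"dy":1,"dz":0.13,"rx":0,"ry":0,"rz":0,"hand":1},{"dx":0,"dy":1,"dz":0.13,"rx":0,"ry":0,"rz":0,"hand":1},{"dx":0,"dy":1,"dz":0.13,"rx":0,"ry":0,"rz":0,"hand":1}]'
python3 -m inch '[{"dx":0,"dy":1,"dz":0.13,"rx":0,"ry":0,"rz":0,"hand":1},{"dx":0,"dy":1,"dz":0.13,"rx":0,"ry":0,"rz":0,"hand":1},{"dx":0,"dy":1,"dz":0.13,"rx":0,"ry":0,"rz":0,"hand":1},{"dx":0,"dy":1,"dz":0.13,"rx":0,"ry":0,"rz":0,"hand":1}]'
python3 - <<'E'
from ov import *
for n,b in (('side',(180,290,205,355)),):
    p,d=bot.grab_frame(n); cv2.imwrite(f'pics/{n}8.png',cv2.resize(p[b[0]:b[1],b[2]:b[3]],None,fx=5,fy=5,interpolation=cv2.INTER_CUBIC)[:,:,::-1])
E
```

```text
clock: 15.35
position: [0.482, -0.0859, 0.0209]
tool_rot: [3.011, 0.002, 1.624]
force: [-3.6, -0.8, 0.0]
grip_width: 0.0
clock: 15.75
position: [0.486, -0.0858, 0.0209]
tool_rot: [3.011, 0.002, 1.624]
force: [-2.7, 0.6, 0.6]
grip_width: 0.0002
```

View pics/side8.png

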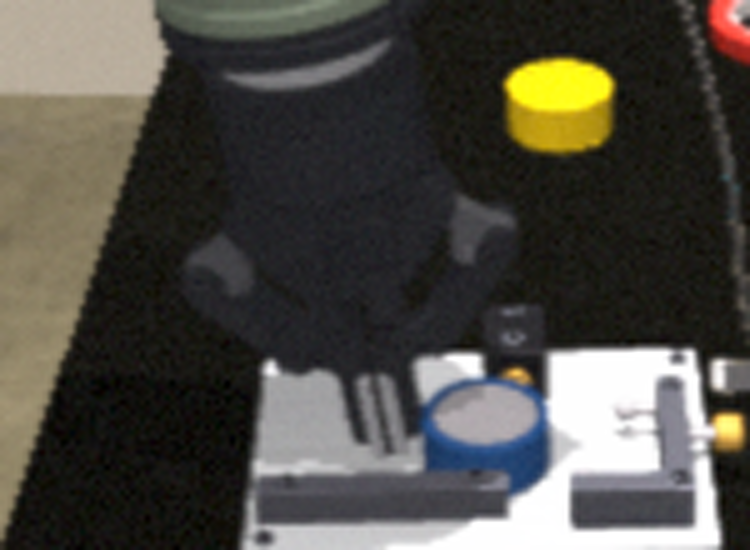

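```bash
python3 -m inch '[{"dx":0,"dy":1,"dz":0.13,"rx":0,"ry":0,"rz":0,"hand":1},{"dx":0,"dy":1,"dz":0.13,"rx":0,"ry":0,"rz":0,"hand":1},{"dx":0,"dy":1,"dz":0.13,"rx":0,"ry":0,"rz":0,"hand":1},{"dx":0,"dy":1,"dz":0.13,"rx":0,"ry":0,"rz":0,"hand":1},{"dx":0,"dy":1,"dz":0.13,"rx":0,"ry":0,"rz":0,"hand":1},{"dx":0,"dy":1,"dz":0.13,"rx":0,"ry":0,"rz":0,"hand":1}]'
python3 -m inch '[{"dx":0,"dy":1,"dz":0.13,"rx":0,"ry":0,"rz":0,"hand":1},{"dx":0,"dy":1,"dz":0.13,"rx":0,"ry":0,"rz":0,"hand":1},{"dx":0,"dy":1,"dz":0.13,"rx":0,"ry":0,"rz":0,"hand":1},{"dx":0,"dy":1,"dz":0.13,"rx":0,"ry":0,"rz":0,"hand":1},{"dx":0,"dy":1,"dz":0.13,"rx":0,"ry":0,"rz":0,"hand":1},{"dx":0,"dy":1,"dz":0.13,"rx":0,"ry":0,"rz":0,"hand":1}]'
python3 -m inch '[{"dx":0,"dy":1,"dz":0.13,"rx":0,"ry":0,"rz":0,"hand":1},{"dx":0,"dy":1,"dz":0.13,"rx":0,"ry":0,"rz":0,"hand":1},{"dx":0,"dy":1,"dz":0.13,"rx":0,"ry":0,"rz":0,"hand":1},{"dx":0,"dy":1,"dz":0.13,"rx":0,"ry":0,"rz":0,"hand":1},{"dx":0,"dy":1,"dz":0.13,"rx":0,"ry":0,"rz":0,"hand":1}]'
python3 - <<'E'
from ov import *
for n,b in (('side',(180,290,205,355)),):
    p,d=bot.grab_frame(n); cv2.imwrite(f'pics/{n}9.png',cv2.resize(p[b[0]:b[1],b[2]:b[3]],None,fx=5,fy=5,interpolation=cv2.INTER_CUBIC)[:,:,::-1])
E
```

```text
clock: 16.4
position: [0.4921, -0.0854, 0.0209]
tool_rot: [3.011, 0.002, 1.624]
force: [-0.6, 0.7, 0.5]
grip_width: -0.0002
clock: 17.0
position: [0.4981, -0.0851, 0.0209]
tool_rot: [3.011, 0.002, 1.624]
force: [-1.1, -0.2, 0.2]
grip_width: -0.0
clock: 17.5
position: [0.5031, -0.0849, 0.0209]
tool_rot: [3.012, 0.002, 1.624]
force: [-1.5, -0.3, 0.4]
grip_width: 0.0001
```

View pics/side9.png

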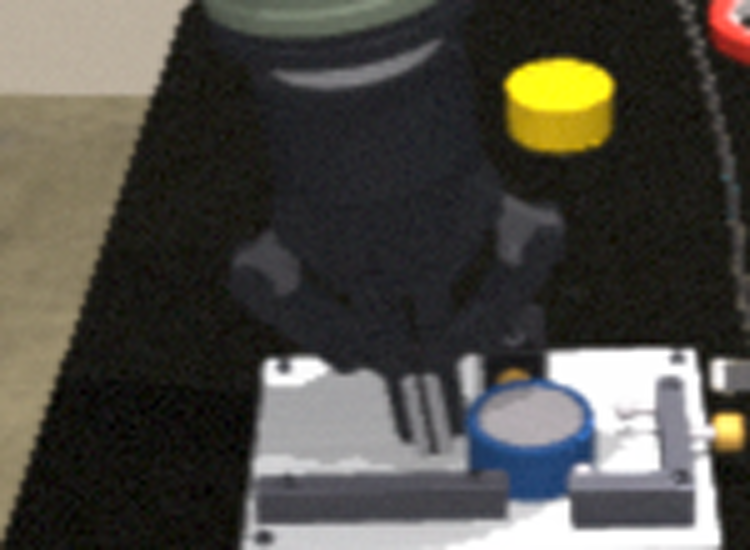

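```bash
python3 -m inch '[{"dx":0,"dy":0.7,"dz":0.09,"rx":0,"ry":0,"rz":0,"hand":1},{"dx":0,"dy":0.7,"dz":0.09,"rx":0,"ry":0,"rz":0,"hand":1},{"dx":0,"dy":0.7,"dz":0.09,"rx":0,"ry":0,"rz":0,"hand":1},{"dx":0,"dy":0.7,"dz":0.09,"rx":0,"ry":0,"rz":0,"hand":1},{"dx":0,"dy":0.7,"dz":0.09,"rx":0,"ry":0,"rz":0,"hand":1},{"dx":0,"dy":0.7,"dz":0.09,"rx":0,"ry":0,"rz":0,"hand":1}]'
python3 -m inch '[{"dx":0,"dy":0.3,"dz":0.04,"rx":0,"ry":0,"rz":0,"hand":1},{"dx":0,"dy":0.3,"dz":0.04,"rx":0,"ry":0,"rz":0,"hand":1},{"dx":0,"dy":0.3,"dz":0.04,"rx":0,"ry":0,"rz":0,"hand":1},{"dx":0,"dy":0.3,"dz":0.04,"rx":0,"ry":0,"rz":0,"hand":1}]'
```

```text
clock: 18.15
position: [0.5069, -0.0846, 0.0208]
tool_rot: [3.012, 0.002, 1.624]
force: [-2.7, 1.3, 0.9]
grip_width: -0.0004
clock: 18.55
position: [0.5087, -0.0846, 0.021]
tool_rot: [3.011, 0.002, 1.624]
force: [0.1, 0.6, -0.3]
grip_width: -0.0003
```

```bash
python3 -m inch '[{"dx":0,"dy":0.3,"dz":0.04,"rx":0,"ry":0,"rz":0,"hand":1},{"dx":0,"dy":0.3,"dz":0.04,"rx":0,"ry":0,"rz":0,"hand":1}]'
python3 -m inch '[{"dx":0,"dy":0.3,"dz":0.04,"rx":0,"ry":0,"rz":0,"hand":1},{"dx":0,"dy":0.3,"dz":0.04,"rx":0,"ry":0,"rz":0,"hand":1}]'
```

```text
clock: 18.75
position: [0.5092, -0.0846, 0.0209]
tool_rot: [3.011, 0.002, 1.624]
force: [-1.9, 0.5, 0.4]
grip_width: 0.0001
clock: 18.95
position: [0.5097, -0.0845, 0.0209]
tool_rot: [3.011, 0.002, 1.624]
force: [-1.0, -0.4, 1.3]
grip_width: 0.0002
```

```bash
python3 -m inch '[{"dx":0,"dy":0.3,"dz":0.04,"rx":0,"ry":0,"rz":0,"hand":1},{"dx":0,"dy":0.3,"dz":0.04,"rx":0,"ry":0,"rz":0,"hand":1}]'
```

```text
clock: 19.15
position: [0.5103, -0.0845, 0.0209]
tool_rot: [3.011, 0.002, 1.624]
force: [-1.0, -0.2, 1.0]
grip_width: 0.0002
```

```bash
python3 -m inch '[{"dx":0,"dy":0.3,"dz":0.04,"rx":0,"ry":0,"rz":0,"hand":1},{"dx":0,"dy":0.3,"dz":0.04,"rx":0,"ry":0,"rz":0,"hand":1}]'
```

```text
clock: 19.35
position: [0.511, -0.0845, 0.0209]
tool_rot: [3.011, 0.002, 1.624]
force: [-0.3, -0.6, -0.9]
grip_width: -0.0001
```

```bash
python3 -m inch '[{"dx":0,"dy":0.3,"dz":0.04,"rx":0,"ry":0,"rz":0,"hand":1},{"dx":0,"dy":0.3,"dz":0.04,"rx":0,"ry":0,"rz":0,"hand":1}]'
```

```text
clock: 19.55
position: [0.5116, -0.0844, 0.0209]
tool_rot: [3.011, 0.002, 1.624]
force: [-1.0, -0.3, 0.7]
grip_width: 0.0001
```

Run:
```python
from ov import *
b=(230,300,290,360)
p,d=bot.grab_frame('side'); cv2.imwrite(f'pics/side10.png',cv2.resize(p[b[0]:b[1],b[2]:b[3]],None,fx=8,fy=8,interpolation=cv2.INTER_CUBIC)[:,:,::-1])
```

```text
(no output)
```

View pics/side10.png

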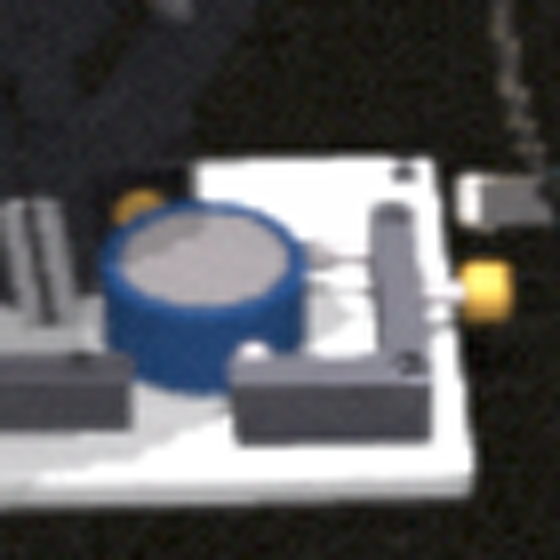

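```bash
python3 -m inch '[{"dx":0,"dy":0.3,"dz":0.04,"rx":0,"ry":0,"rz":0,"hand":1},{"dx":0,"dy":0.3,"dz":0.04,"rx":0,"ry":0,"rz":0,"hand":1}]'
```

```text
clock: 19.8
position: [0.5121, -0.0844, 0.0209]
tool_rot: [3.011, 0.002, 1.624]
force: [-0.0, 0.9, 1.4]
grip_width: -0.0002
```

```bash
python3 -m inch '[{"dx":0,"dy":0.3,"dz":0.04,"rx":0,"ry":0,"rz":0,"hand":1},{"dx":0,"dy":0.3,"dz":0.04,"rx":0,"ry":0,"rz":0,"hand":1}]'
```

```text
clock: 20.0
position: [0.5127, -0.0844, 0.0209]
tool_rot: [3.012, 0.002, 1.624]
force: [-1.0, 0.9, 0.3]
grip_width: 0.0002
```

```bash
python3 -m inch '[{"dx":0,"dy":0.3,"dz":0.04,"rx":0,"ry":0,"rz":0,"hand":1},{"dx":0,"dy":0.2,"dz":0.03,"rx":0,"ry":0,"rz":0,"hand":1}]'
```

```text
clock: 20.2
position: [0.5131, -0.0843, 0.0208]
tool_rot: [3.012, 0.002, 1.624]
force: [-1.6, 0.8, -0.5]
grip_width: -0.0004
```

```bash
python3 -m inch '[{"dx":0,"dy":0.2,"dz":0.03,"rx":0,"ry":0,"rz":0,"hand":1},{"dx":0,"dy":0.2,"dz":0.03,"rx":0,"ry":0,"rz":0,"hand":1}]'
```

```text
clock: 20.4
position: [0.5136, -0.0843, 0.0209]
tool_rot: [3.012, 0.002, 1.624]
force: [-0.3, -0.3, 1.1]
grip_width: -0.0002
```

```bash
python3 -m inch '[{"dx":0,"dy":0.2,"dz":0.03,"rx":0,"ry":0,"rz":0,"hand":1},{"dx":0,"dy":0.2,"dz":0.03,"rx":0,"ry":0,"rz":0,"hand":1}]'
```

```text
clock: 20.6
position: [0.514, -0.0843, 0.0209]
tool_rot: [3.012, 0.002, 1.624]
force: [-0.7, 0.4, 0.3]
grip_width: 0.0001
```

```bash
python3 -m inch '[{"dx":0,"dy":0.2,"dz":0.03,"rx":0,"ry":0,"rz":0,"hand":1},{"dx":0,"dy":0.2,"dz":0.03,"rx":0,"ry":0,"rz":0,"hand":1}]'
```

```text
clock: 20.8
position: [0.5145, -0.0842, 0.0209]
tool_rot: [3.011, 0.002, 1.624]
force: [-1.3, -0.9, 0.9]
grip_width: 0.0
```

```bash
python3 -m inch '[{"dx":0,"dy":0.2,"dz":0.03,"rx":0,"ry":0,"rz":0,"hand":1},{"dx":0,"dy":0.2,"dz":0.03,"rx":0,"ry":0,"rz":0,"hand":1}]'
```

```text
clock: 21.0
position: [0.5149, -0.0843, 0.0209]
tool_rot: [3.011, 0.002, 1.624]
force: [-0.7, -0.8, -0.9]
grip_width: -0.0
```

```bash
python3 -m inch '[{"dx":0,"dy":0.25,"dz":0.03,"rx":0,"ry":0,"rz":0,"hand":1},{"dx":0,"dy":0.25,"dz":0.03,"rx":0,"ry":0,"rz":0,"hand":1}]'
```

```text
clock: 21.2
position: [0.5153, -0.0843, 0.0209]
tool_rot: [3.012, 0.002, 1.624]
force: [-2.2, -0.3, 0.2]
grip_width: 0.0002
```

```bash
python3 -m inch '[{"dx":0,"dy":0.25,"dz":0.03,"rx":0,"ry":0,"rz":0,"hand":1},{"dx":0,"dy":0.25,"dz":0.03,"rx":0,"ry":0,"rz":0,"hand":1}]'
```

```text
clock: 21.4
position: [0.5156, -0.0843, 0.0208]
tool_rot: [3.012, 0.002, 1.624]
force: [-3.4, 0.7, -0.6]
grip_width: 0.0002
```

Run:
```python
from ov import *
b=(230,300,290,360)
p,d=bot.grab_frame('side'); cv2.imwrite(f'pics/side11.png',cv2.resize(p[b[0]:b[1],b[2]:b[3]],None,fx=8,fy=8,interpolation=cv2.INTER_CUBIC)[:,:,::-1])
```

```text
(no output)
```

View pics/side11.png

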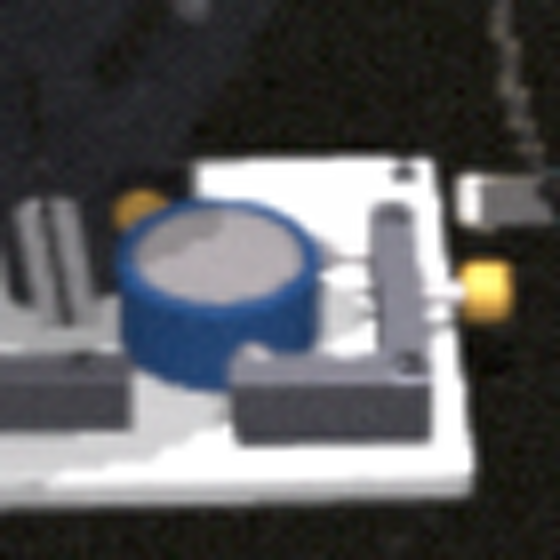

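Force is rising and the position has started to lag, so contact is beginning. I'll go on in 0.1–0.2 mm steps.

```bash
python3 -m inch '[{"dx":0,"dy":0.2,"dz":0.03,"rx":0,"ry":0,"rz":0,"hand":1},{"dx":0,"dy":0,"dz":0,"rx":0,"ry":0,"rz":0,"hand":1}]'
```

```text
clock: 21.65
position: [0.5158, -0.0842, 0.0208]
tool_rot: [3.012, 0.002, 1.624]
force: [-3.2, 0.1, -0.5]
grip_width: 0.0003
```

```bash
python3 -m inch '[{"dx":0,"dy":0.2,"dz":0.03,"rx":0,"ry":0,"rz":0,"hand":1},{"dx":0,"dy":0,"dz":0,"rx":0,"ry":0,"rz":0,"hand":1}]'
```

```text
clock: 21.85
position: [0.516, -0.0842, 0.0208]
tool_rot: [3.012, 0.002, 1.624]
force: [-3.4, 0.1, 0.5]
grip_width: 0.0004
```

```bash
python3 -m inch '[{"dx":0,"dy":0.2,"dz":0.03,"rx":0,"ry":0,"rz":0,"hand":1},{"dx":0,"dy":0,"dz":0,"rx":0,"ry":0,"rz":0,"hand":1}]'
```

```text
clock: 22.05
position: [0.5162, -0.0843, 0.0208]
tool_rot: [3.012, 0.002, 1.624]
force: [-4.7, -1.3, 0.5]
grip_width: 0.0001
```

```bash
python3 -m inch '[{"dx":0,"dy":0.2,"dz":0.03,"rx":0,"ry":0,"rz":0,"hand":1},{"dx":0,"dy":0,"dz":0,"rx":0,"ry":0,"rz":0,"hand":1}]'
```

```text
clock: 22.25
position: [0.5162, -0.0842, 0.0207]
tool_rot: [3.012, 0.002, 1.624]
force: [-5.2, -0.9, 0.7]
grip_width: -0.0002
```

```bash
python3 -m inch '[{"dx":0,"dy":0.2,"dz":0.03,"rx":0,"ry":0,"rz":0,"hand":1},{"dx":0,"dy":0,"dz":0,"rx":0,"ry":0,"rz":0,"hand":1}]'
```

```text
clock: 22.45
position: [0.5163, -0.0843, 0.0207]
tool_rot: [3.013, 0.002, 1.624]
force: [-7.4, -0.8, 1.9]
grip_width: -0.0
```

```bash
python3 -m inch '[{"dx":0,"dy":0.2,"dz":0.03,"rx":0,"ry":0,"rz":0,"hand":1},{"dx":0,"dy":0,"dz":0,"rx":0,"ry":0,"rz":0,"hand":1}]'
```

```text
clock: 22.65
position: [0.5163, -0.0843, 0.0206]
tool_rot: [3.013, 0.003, 1.624]
force: [-8.0, -0.2, 1.8]
grip_width: -0.0002
```

```bash
python3 -m inch '[{"dx":0,"dy":0.1,"dz":0,"rx":0,"ry":0,"rz":0,"hand":1},{"dx":0,"dy":0,"dz":0,"rx":0,"ry":0,"rz":0,"hand":1}]'
python3 -m inch '[{"dx":0,"dy":0,"dz":0,"rx":0,"ry":0,"rz":0,"hand":1}]'
```

```text
clock: 22.85
position: [0.5164, -0.0843, 0.0206]
tool_rot: [3.013, 0.003, 1.624]
force: [-7.3, -0.4, 2.3]
grip_width: 0.0002
clock: 22.95
position: [0.5164, -0.0844, 0.0206]
tool_rot: [3.013, 0.003, 1.624]
force: [-7.0, 0.1, 2.1]
grip_width: -0.0003
```

```bash
python3 -m inch '[{"dx":0,"dy":0.2,"dz":0,"rx":0,"ry":0,"rz":0,"hand":1},{"dx":0,"dy":0,"dz":0,"rx":0,"ry":0,"rz":0,"hand":1}]'
python3 -m inch '[{"dx":0,"dy":0.1,"dz":0,"rx":0,"ry":0,"rz":0,"hand":1},{"dx":0,"dy":0,"dz":0,"rx":0,"ry":0,"rz":0,"hand":1}]'
```

```text
clock: 23.15
position: [0.5165, -0.0843, 0.0207]
tool_rot: [3.013, 0.003, 1.624]
force: [-8.8, -0.4, 2.7]
grip_width: -0.0
clock: 23.35
position: [0.5165, -0.0844, 0.0206]
tool_rot: [3.013, 0.003, 1.624]
force: [-9.9, -0.4, 3.3]
grip_width: -0.0002
```

```bash
python3 -m inch '[{"dx":0,"dy":0,"dz":0,"rx":0,"ry":0,"rz":0,"hand":1}]'
python3 -m inch '[{"dx":0,"dy":0,"dz":0,"rx":0,"ry":0,"rz":0,"hand":1}]'
```

```text
clock: 23.45
position: [0.5165, -0.0843, 0.0206]
tool_rot: [3.013, 0.003, 1.624]
force: [-8.3, -0.3, 2.5]
grip_width: 0.0
clock: 23.55
position: [0.5165, -0.0843, 0.0206]
tool_rot: [3.013, 0.003, 1.624]
force: [-8.4, 0.3, 2.9]
grip_width: 0.0002
```

```bash
python3 -m inch '[{"dx":0,"dy":0.2,"dz":0.03,"rx":0,"ry":0,"rz":0,"hand":1},{"dx":0,"dy":0,"dz":0,"rx":0,"ry":0,"rz":0,"hand":1}]'
for i in 1; do python3 -m inch '[{"dx":0,"dy":0,"dz":0,"rx":0,"ry":0,"rz":0,"hand":1},{"dx":0,"dy":0,"dz":0,"rx":0,"ry":0,"rz":0,"hand":1}]'; done
python3 -m inch '[{"dx":0,"dy":0,"dz":0,"rx":0,"ry":0,"rz":0,"hand":1},{"dx":0,"dy":0,"dz":0,"rx":0,"ry":0,"rz":0,"hand":1}]'
```

```text
clock: 23.75
position: [0.5165, -0.0844, 0.0206]
tool_rot: [3.014, 0.003, 1.624]
force: [-8.9, 0.5, 2.5]
grip_width: 0.0003
clock: 23.95
position: [0.5166, -0.0844, 0.0206]
tool_rot: [3.013, 0.003, 1.624]
force: [-9.8, -1.4, 1.8]
grip_width: -0.0002
clock: 24.15
position: [0.5165, -0.0844, 0.0206]
tool_rot: [3.014, 0.003, 1.624]
force: [-9.6, -0.6, 2.4]
grip_width: -0.0003
```

```bash
python3 -m inch '[{"dx":0,"dy":0.15,"dz":0,"rx":0,"ry":0,"rz":0,"hand":1},{"dx":0,"dy":0,"dz":0,"rx":0,"ry":0,"rz":0,"hand":1}]'
python3 -m inch '[{"dx":0,"dy":0,"dz":0,"rx":0,"ry":0,"rz":0,"hand":1},{"dx":0,"dy":0,"dz":0,"rx":0,"ry":0,"rz":0,"hand":1},{"dx":0,"dy":0,"dz":0,"rx":0,"ry":0,"rz":0,"hand":1}]'
python3 -m inch '[{"dx":0,"dy":0,"dz":0,"rx":0,"ry":0,"rz":0,"hand":1},{"dx":0,"dy":0,"dz":0,"rx":0,"ry":0,"rz":0,"hand":1},{"dx":0,"dy":0,"dz":0,"rx":0,"ry":0,"rz":0,"hand":1}]'
python3 - <<'E'
from ov import *
b=(230,300,290,360)
fs=[]
for n in ('side','top'):
    p,d=bot.grab_frame(n); fs.append(np.round(bot.observe()['force'],1))
    b=(230,300,290,360) if n=='side' else (210,290,300,380)
    cv2.imwrite(f'pics/{n}12.png',cv2.resize(p[b[0]:b[1],b[2]:b[3]],None,fx=7,fy=7,interpolation=cv2.INTER_CUBIC)[:,:,::-1])
print(fs)
E
```

```text
clock: 24.35
position: [0.5166, -0.0844, 0.0206]
tool_rot: [3.014, 0.003, 1.624]
force: [-9.7, -1.1, 3.4]
grip_width: -0.0002
clock: 24.65
position: [0.5166, -0.0844, 0.0206]
tool_rot: [3.014, 0.003, 1.624]
force: [-9.8, 0.4, 3.0]
grip_width: -0.0
clock: 24.95
position: [0.5166, -0.0844, 0.0206]
tool_rot: [3.014, 0.003, 1.624]
force: [-10.0, 0.4, 2.8]
grip_width: 0.0001
[array([-9.4, -0.3,  2.4]), array([-10.7,  -0.7,   2.9])]
```

View pics/side12.png

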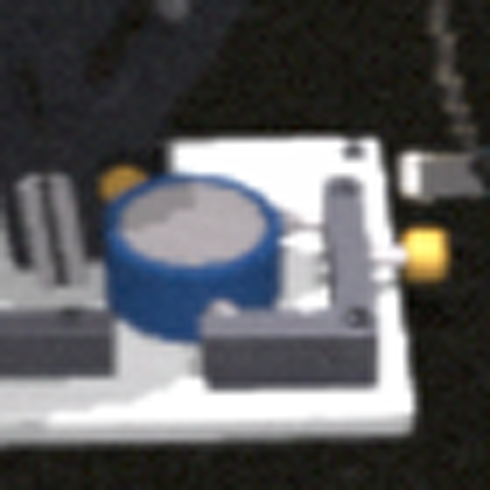

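View pics/top12.png

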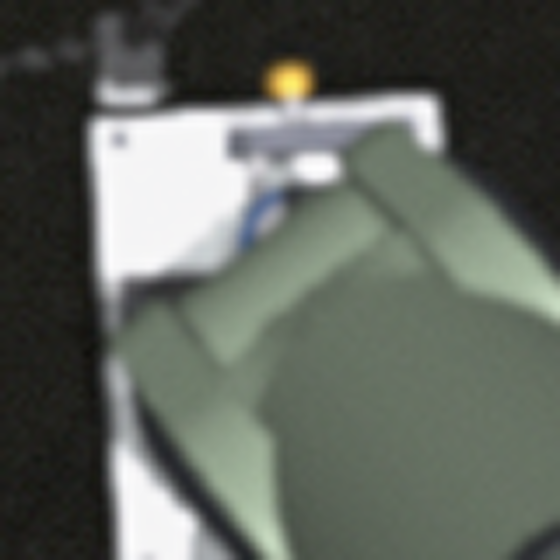

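```bash
python3 -m inch '[{"dx":0,"dy":-0.5,"dz":-0.07,"rx":0,"ry":0,"rz":0,"hand":1},{"dx":0,"dy":-0.5,"dz":-0.07,"rx":0,"ry":0,"rz":0,"hand":1},{"dx":0,"dy":-1,"dz":-0.13,"rx":0,"ry":0,"rz":0,"hand":1},{"dx":0,"dy":-2,"dz":-0.26,"rx":0,"ry":0,"rz":0,"hand":1},{"dx":0,"dy":-4,"dz":-0.5,"rx":0,"ry":0,"rz":0,"hand":1},{"dx":0,"dy":-8,"dz":-1,"rx":0,"ry":0,"rz":0,"hand":1},{"dx":0,"dy":-10,"dz":-1.3,"rx":0,"ry":0,"rz":0,"hand":1},{"dx":0,"dy":2.6,"dz":-20,"rx":0,"ry":0,"rz":0,"hand":1},{"dx":0,"dy":4,"dz":-30,"rx":0,"ry":0,"rz":0,"hand":1},{"dx":0,"dy":5,"dz":-40,"rx":0,"ry":0,"rz":0,"hand":1}]'
python3 -m inch '[{"dx":0,"dy":5,"dz":-40,"rx":0,"ry":0,"rz":0,"hand":1},{"dx":-40,"dy":0,"dz":0,"rx":0,"ry":0,"rz":0,"hand":1},{"dx":-45,"dy":0,"dz":0,"rx":0,"ry":0,"rz":0,"hand":1},{"dx":-45,"dy":0,"dz":0,"rx":0,"ry":0,"rz":0,"hand":1},{"dx":-45,"dy":0,"dz":0,"rx":0,"ry":0,"rz":0,"hand":1},{"dx":-45,"dy":0,"dz":0,"rx":0,"ry":0,"rz":0,"hand":1},{"dx":-40,"dy":0,"dz":0,"rx":0,"ry":0,"rz":0,"hand":1},{"dx":0,"dy":0,"dz":0,"rx":0,"ry":0,"rz":0,"hand":1}]'
python3 - <<'E'
from ov import *
for n in ('side','top'):
    p,d=bot.grab_frame(n)
    cv2.imwrite(f'pics/{n}13f.png',p[:,:,::-1])
    b=(225,305,280,370) if n=='side' else (210,310,300,390)
    cv2.imwrite(f'pics/{n}13.png',cv2.resize(p[b[0]:b[1],b[2]:b[3]],None,fx=7 if n=='side' else 6,fy=7 if n=='side' else 6,interpolation=cv2.INTER_CUBIC)[:,:,::-1])
E
```

```text
clock: 26.05
position: [0.4898, -0.085, 0.1116]
tool_rot: [3.014, 0.002, 1.625]
force: [0.1, -0.3, 0.2]
grip_width: 0.0001
clock: 26.85
position: [0.5032, -0.3505, 0.1515]
tool_rot: [3.012, 0.004, 1.617]
force: [-0.1, 0.9, -0.6]
grip_width: 0.0001
```

View pics/side13.png

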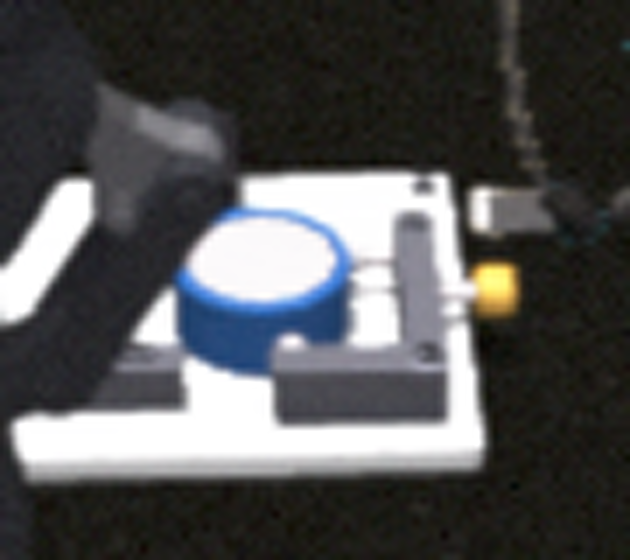

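View pics/top13.png

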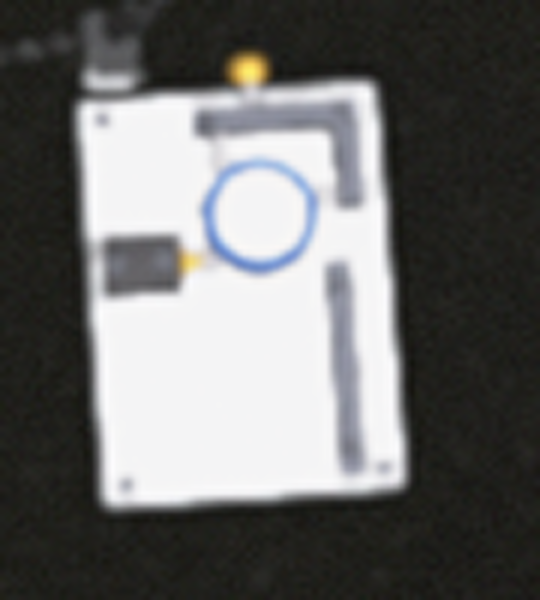

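View pics/top13f.png

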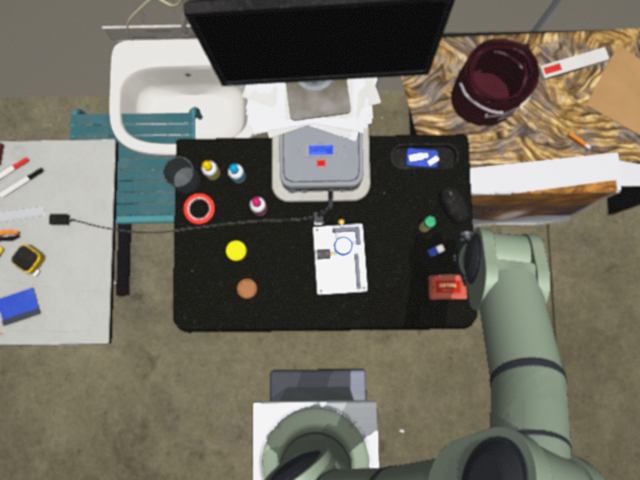

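Run:
```python
from h import *
a=cv2.imread('pics/side12.png'); b=cv2.imread('pics/side13.png')
# same scale 7; side12 origin (290,230), side13 origin (280,225)
A=a; B=b[35:35+490,70:70+490]
for n,i in (('push',A),('released',B)):
    i=i.astype(int); m=(i[:,:,0]-i[:,:,2]>45)&(i[:,:,0]>70)
    m[:,:100]=0;m[300:,195:]=0
    # right edge position per rows, via threshold
    print(n,[int(np.max(np.where(m[r])[0])) for r in range(225,300,12)],[int(np.min(np.where(m[r])[0])) for r in range(225,300,12)],[int(np.min(np.where(m[:,c])[0])) for c in range(180,230,10)],[int(np.max(np.where(m[:,c])[0])) for c in range(150,195,10)])
t=cv2.imread('pics/top13f.png').astype(int); s=t[210:310,300:390]; m=((s[:,:,0]-s[:,:,2])>35)
ys,xs=np.where(m[:50]); print(len(xs)); (u,v),ax,an=cv2.fitEllipse(np.array([xs,ys]).T.astype(np.float32)); print(u+300,v+210,ax)
c=px2plane('top',u+300,v+210,.034); print(c)
```

```text
push [281, 279, 278, 277, 276, 276, 274] [106, 105, 108, 108, 109, 110, 111] [175, 176, 176, 176, 177] [333, 337, 339, 340, 340]
released [282, 281, 277, 275, 273, 274, 272] [265, 105, 104, 109, 110, 110, 110] [172, 173, 174, 174, 175] [331, 335, 338, 338, 339]
108
342.91342544555664 245.30954360961914 (17.43025016784668, 17.677276611328125)
[ 0.55276724 -0.07857624  0.034     ]
```

Run:
```python
from h import *
a=cv2.imread('pics/side0.png');b=cv2.imread('pics/side13f.png')
o=bot.observe(); print(o['clock'],np.round(o['force'],1))
p,d=bot.grab_frame('top')
for t,bx in (('bottle',(245,190,272,220)),('tape',(180,190,220,228)),('yel',(222,238,250,265)),('brown',(234,276,260,302)),('glue',(415,212,440,235)),('rubber',(425,240,448,260))):
    x0,y0,x1,y1=bx; q=cv2.imread('pics/top0.png')[y0:y1,x0:x1].astype(np.float32).mean(2); r=p[y0:y1,x0:x1].astype(np.float32).mean(2)
    print(t,np.round(cv2.phaseCorrelate(q,r),2).tolist() if False else cv2.phaseCorrelate(q.copy(),r.copy()))
print(bot.job_done())
```

```text
26.95 [-0.7  0.4 -0.2]
bottle ((0.5484845426382581, -0.06549253141910327), 0.9997198287351632)
tape ((-0.024898514046160614, -0.08459195421604448), 0.9325033628940582)
yel ((-0.016667682877693935, 0.4352542442801308), 0.9981477866938084)
brown ((0.4245087078544234, 0.519478635852229), 1.0404217066588226)
glue ((0.36918061065606267, 0.03290581772326817), 0.8941663157939911)
rubber ((-0.07621151857429354, 0.2540700814051835), 0.8801012376944224)
the job is handed in; nothing more can be done
None
```

The mirror cell is seated in the nest and the job is handed in, at about 27 s on the robot clock.

**What I did:** I picked up the blue cell, leaving the yellow and brown ones alone. I set it down in the lane by feel, about 78 mm behind the seat and clear of the plunger. I released it and pushed it from behind with the shut fingertips. The plunger resisted with 3–4 N, and the resistance fell off before the stops. I then built the force up in 0.1–0.2 mm steps and held it at 9–11 N for over 1 s. The largest push I read was 10.7 N, so the front ball should have stayed well under 20 N. Then I backed straight off.

**What the last checks showed:**
- **Seat:** the cell looks seated in both views, with both stop balls and the plunger at its rim. Contact is judged from pictures that resolve only about 0.5 mm; I did not touch it again to confirm.
- **After release:** the cell's edges in the side view were within about 0.3 pixel (under 1 mm) of where they were under load. The upper and lower edges both read about 0.2–0.4 pixel higher; I put that down to the changed shadow, but did not prove it.
- **Other things on the desk:** bottle, tape, yellow and brown discs, glue stick and rubber were all within about 0.5 pixel of the first picture. I only checked the tin by eye, and it looked unmoved.
- **Robot:** it was clear of everything, with a wrist force near 0 N.

The two cameras disagreed by about 4 mm in y. I settled that by using the measured position of the grasp. One joint also came within 0.005 rad of its range limit when I tilted the tool to push; it did not pass it in any reading I took.

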